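Put the charged battery away

ROBOT

A 7-joint arm with a two-finger parallel gripper is mounted at the origin on a cart in front of the work surface, level with it; the furniture and walls round the work are solid. World frame = base frame: x ahead of the robot, y to its left, z up, the work surface at z = 0. Lengths are in m, angles in rad, forces in N, time in s.
With the tool pointing down it reaches from about 0.425 to 0.825 m from the base axis. Payload 3.6 kg.
Tool frame: the origin (TCP) lies on the centre line of the jaws, within the pads' length; the fingertips stand env.tcp_to_tips ahead of it and the grasp point (between the pads) lies 8 mm behind it (env.tcp_to_tips is the distance from the TCP to the fingertips, in m); z points along the fingers, y is the line along which they close (so a half turn about z gives the same grasp; the last joint's range is limited). The gripper opens to 85 mm and grips with 20 to 120 N. Pads are 22 mm wide; open, the fingers measure 114 mm over their backs; the gripper's body (76 mm by 85 mm) begins 54 mm behind the grasp point. The pads swing forward as they close: fully open they stand 13 mm farther back than shut.
Start: joints at [1.125, 0.615, -0.013, 1.423, 0.008, 1.103, -0.04], TCP at [0.264, -0.594, 0.242] pointing down, gripper open.
Joint ranges: [-3.12, 3.12], [-0.3, 2.06], [-1.34, 1.32], [0.26, 2.42], [-1.36, 4.5], [0.01, 1.98], [-2.84, 2.84]. Speed limits (rad/s): [2.79, 2.79, 3.14, 3.14, 3.14, 3.14, 3.14].

INTERFACE

Orientations are given as [roll, pitch, yaw] about the fixed x, y, z axes, in that order (R = Rz(yaw) Ry(pitch) Rx(roll)).
In Python, from bench import env gives the robot as it stands. Calls block until the motion is done:
- env.movep(position, orientation): joint-space move of the TCP to a pose.
- env.movel(position, ori=None, speed=0.15, max_force=None): straight line of the TCP; ori=None keeps the orientation; speed is the mean speed in m/s. With max_force (N) it stops when the force on the tool has changed by that much, and returns True; else False.
- env.set_joints(angles): joint-space move.
- env.grip(opening, f_grip=None): finger opening in m; f_grip is the grip in N (None keeps the last); returns when the fingers have stopped.
- env.dwell(seconds).
- env.solve_ik(position, orientation): joint angles nearest the present ones, or None.
- env.get_obs(): the state.
- env.read_camera(name): name is "scene" or "top" or "wrist"; returns a dict with "img" (480x640x3 uint8, red, green, blue), "range_z" (480x640 float32, m along the optical axis (not along the pixel's ray), 0 where there is no reading), "fx", "fy", "cx", "cy" (pixels), "rvec" (rotation vector, rad) and "tvec" (3), from world to camera coordinates, as OpenCV has them; the wrist camera has in their place "T_tool_cam" (4x4, takes a point from camera to tool coordinates, whose origin is the TCP and whose axes are the flange's). Camera axes: x right, y down, z forward; pixel columns grow to the right and rows downward; lengths in m; the calibration is good to about 2 mm. A picture is of the moment at which its call begins: read the wrist's pose just before it.
A pose or a line that the arm cannot do raises env.PlanningError and nothing moves.
- env.close_job(): hands the job in; it is judged then, once.
Trained networks look in the newest picture that a camera, given by its name, has taken for a name from the list of things; names that differ only in an ending like _2 or _b are one class to them, and where a whole thing is asked for, a point or a joint stands for the part that bears it (a point fixed in the world has none). Each returns a list of dicts, best first, with "conf" (0 to 1); they miss things now and then, are a little off and sometimes report something else, mostly with a low value. They report only what shows in the picture. A call takes as long as a camera call.
- env.spot_in(camera, thing): "location" ([x, y, z] in m, in world coordinates, good to about 4 mm: the middle of the surface that is visible of it).
The state is a dict: "t": time; "qpos": joint angles; "joint_vel": joint speeds; "joint_efforts": joint torques, N m; "eef_pos": TCP position; "tcp_rot": TCP orientation; "force": force on the tool from outside, world axes, zero at the start; "moment": the same for the moment, N m; "grip_width": finger opening in m; "grip_force": force on a finger pad.
Only numpy, scipy, OpenCV 4.12 (cv2) and the standard library are available. Lean on these libraries where they do the work, as an engineer would, in place of code of your own. Each camera call takes 0.05 s, during which the arm holds its last target. There are 200 camera calls.

TASK

The battery pack on the charger is charged: pinch its release button in and, keeping it pressed, pull the pack up off the charger, then stand it upright on the floor of the wooden battery box and let go. Then lift the knee of the lid's folding stay past centre to unlock it while the lid is still up, and lower the lid gently until it is fully shut. Leave the other things on the bench where they are.

Things in the scene. Friction and masses are not known exactly. Their poses are not given: they have to be found in the camera images.
- charger: Grey charger fixed to the bench, 100 (x, front to back) x 90 (y) mm, with a mains part 30 mm high behind it to x = +100. Origin: centre of the well, on the bench. Rim 34 mm high; well floor, on which the pack stands, 8 mm high. The well fits the pack with 1.2 mm all round. Under a lip in its +y wall the pack's catch hooks and holds the pack down (2 mm of play) unless the button is in.
- pack: Black battery pack, an upright block 56 (x) x 40 (y) x 78 mm (z), about 0.28 kg. Origin: centre of its underside; axes as the charger's while clipped in. The one release button stands out of its +y face; the -y face is plain. A pinch along the pack's y at button height (48 mm wide, 41.5 with the button in) presses the button and holds the pack, which then pulls straight up.
- pack_button (a joint): Release button: 0 = out, 0.0065 m = fully pressed in (towards the pack's -y). Spring, 3 N to start and 8.5 N fully in; it springs out when let go. The catch is free of the lip from about 0.0055 m.
- button_face (a point): Centre of the outer face of the release button, a ribbed grey square 20 x 20 mm, 52 mm above the pack's underside, standing 8 mm out of the pack's +y face when out.
- box: Plywood battery box fixed to the bench, 150 (x, front to back) x 200 (y) x 90 mm high, walls and floor 8 mm, empty. Origin: centre of its underside; +x points to the lid's hinge at the back, +y to the side with the folding stay. The hinge line lies at x = +75 mm, z = 91 mm.
- lid (a joint): Angle of the lid (plywood 150 long x 200 wide x 10 mm): 0 = standing straight up at the back, as found; 1.571 rad = shut flat on the rim. The hinge is stiff (0.24 N m): with the stay unlocked the lid stays where it is left and must be pushed all the way down. With the stay locked it cannot come down.
- lid_edge (a point): Middle of the lid's free edge on its outer face (the face that looks to the back when the lid is up, and up when shut), 150 mm from the hinge line. The lid's outer face runs from here straight to a line 10 mm outside the hinge line.
- stay_knee (a joint): Knee of the steel folding stay outside the box's +y wall: a 70 mm lower link pivoted on the box, a 108 mm upper link to the lid. 0 = locked, sagging past centre on its stop; 0.165 rad = straight; grows as the knee is lifted and folds to the front. Above 0.3 rad it is unlocked: the lid pushed down then folds it by itself, to about 2.8 rad when shut. It moves easily (under 10 N at the bar).
- knee_bar (a point): Grip point on the finger bar of the knee: a dark round steel bar, 12 mm thick, level, parallel to the box's y, reaching 20 mm farther outward and 30 mm inward from this point. At first 92 mm above the bench, at x = 12, y = 150 mm in the box's frame. The air round it is free; the bar may turn in the fingers.
- stay_pivot (a point): Point on the axis of the stay's lower pivot, beside knee_bar (same box y; x = -40, z = 45 mm). The bar moves on a circle of 70 mm radius about this axis, which is parallel to the box's y: from its start upward and to the front (box -x). An arc of about 0.5 rad unlocks the stay and brings the lid forward only a little (some 0.15 rad).
- combination_pliers: red-handled combination pliers lying flat, 62 x 186 x 14 mm; origin under its centre. A bystander.
- screwdriver_red: screwdriver with a dark red handle lying flat, 30 x 212 x 24 mm; origin under its centre. A bystander.
- masking_tape: roll of masking tape lying flat, 110 mm across, 24 mm high; origin under its centre. A bystander.
- offcut_d: flat wood offcut, 66 x 170 x 19 mm; origin under its centre. A bystander.
- offcut_c: square wood offcut, 45 x 120 x 45 mm; origin under its centre. A bystander.

How it is judged:
On the way, in this order (a step that is already met when the one before it is completed fails the run):
1. the pack is pulled up at least 20 mm from its seat with the release button held in (over 4 mm) (value of joint pack_button above 0.004 m and z of pack in the frame of charger above 0.028 m and horizontal distance between pack and charger below 0.03 m), for 0.05 s.
2. the pack stands upright on the floor of the box, let go, the lid still up (x of pack in the frame of box between -0.05 and 0.05 m and y of pack in the frame of box between -0.08 and 0.08 m and z of pack in the frame of box below 0.014 m and angle between pack's own z axis and vertical below 0.15 rad and contact force between the fingers and pack below 0.2 N and linear speed of pack below 0.02 m/s and value of joint lid below 0.3 rad), for 0.1 s.
3. the stay's knee is lifted past centre (over 0.3 rad) while the lid is still up (less than 0.8 rad down) (value of joint stay_knee above 0.3 rad and value of joint lid below 0.8 rad), for 0.1 s.
At the end, for the whole second after the job is handed in: The pack stands upright (within 0.15 rad) on the floor of the box, its origin within 50 mm in x and 80 mm in y of the box's centre and at rest, and the lid is shut (over 1.51 rad, that is within about 9 mm at its edge) (x of pack in the frame of box between -0.05 and 0.05 m and y of pack in the frame of box between -0.08 and 0.08 m and z of pack in the frame of box below 0.014 m and angle between pack's own z axis and vertical below 0.15 rad and value of joint lid above 1.51 rad and linear speed of pack below 0.02 m/s); the robot touches nothing.
It fails at once if the lid is slammed (over 3 rad/s) (velocity of joint lid above 3 rad/s).
It fails at once if a bystander is moved more than 30 mm (distance of any of combination_pliers, screwdriver_red, masking_tape, offcut_d, offcut_c from where it was at the start of the episode above 0.03 m).
It also fails if it takes over 72 s, if anything falls off the work surface, if the arm or the gripper's body presses on something with over 40 N, if the wrist force passes 120 N, or if a joint passes its speed limit or range.

## Working session

There is one attempt and no reset: what is moved stays moved. The work goes in short steps, each a Python script; the robot and the scene stay as the last script left them, time stands still between calls to the robot, and variables do not carry over. Pictures are saved under pics/ and viewed, at most 10 in all, crops included, and the job is handed in when it is done.

```bash
ls; mkdir -p pics
python3 - <<'E'
from bench import env
import cv2,numpy as np
print(env.tcp_to_tips, {k:np.round(v,3) for k,v in env.get_obs().items()})
for c in ["scene","top"]:
    r=env.read_camera(c); cv2.imwrite(f"pics/{c}0.png",r["img"][:,:,::-1]); np.savez(f"{c}0.npz",**r)
    for n in ["charger","pack","button_face","box","lid_edge","knee_bar","stay_pivot"]:
        print(c,n,[(np.round(d["location"],3),round(d["conf"],2)) for d in env.spot_in(c,n)[:3]])
E
```

```text
bench.py
pics
0.011 {'t': np.float64(0.0), 'qpos': array([ 1.126,  0.616, -0.013,  1.425,  0.008,  1.103, -0.04 ]), 'joint_vel': array([-0.001,  0.   , -0.   , -0.002, -0.   ,  0.   , -0.002]), 'joint_efforts': array([-0.0000e+00, -4.6922e+01,  2.5900e-01, -1.7104e+01,  1.0000e-02,
        1.0000e-02, -0.0000e+00]), 'eef_pos': array([ 0.264, -0.593,  0.241]), 'tcp_rot': array([-3.139,  0.   ,  0.419]), 'force': array([-0.005, -0.171, -0.627]), 'moment': array([-0.007,  0.032,  0.004]), 'grip_force': np.float64(0.0), 'grip_width': np.float64(0.085)}
scene charger []
scene pack [(array([0.442, 0.315, 0.041]), 0.71)]
scene button_face []
scene box [(array([ 0.492, -0.346,  0.045]), 0.75), (array([ 0.462, -0.239,  0.099]), 0.23)]
scene lid_edge [(array([ 0.541, -0.326,  0.106]), 0.66)]
scene knee_bar [(array([ 0.459, -0.236,  0.095]), 0.49)]
scene stay_pivot [(array([ 0.488, -0.35 ,  0.045]), 0.78), (array([ 0.54 , -0.322,  0.109]), 0.58)]
top charger [(array([0.614, 0.076, 0.03 ]), 0.65)]
top pack [(array([0.583, 0.067, 0.086]), 0.69), (array([0.327, 0.29 , 0.023]), 0.19)]
top button_face []
top box [(array([ 0.494, -0.351,  0.017]), 0.72), (array([ 0.544, -0.336,  0.201]), 0.29)]
top lid_edge [(array([ 0.542, -0.339,  0.198]), 0.62)]
top knee_bar [(array([0.328, 0.288, 0.024]), 0.74), (array([ 0.455, -0.231,  0.097]), 0.47)]
top stay_pivot [(array([ 0.495, -0.357,  0.017]), 0.55)]
```

View pics/scene0.png

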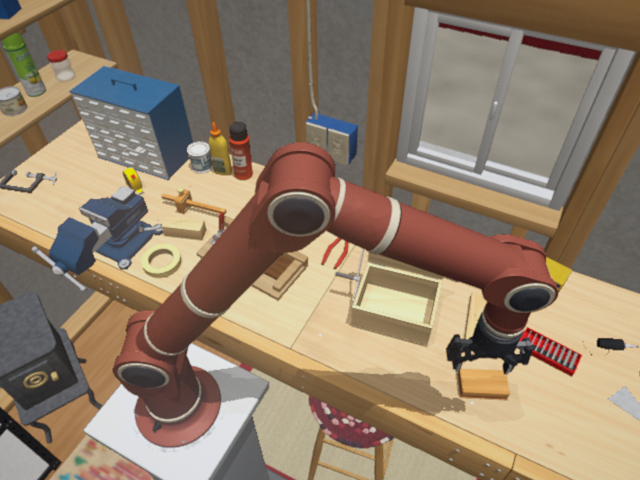

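View pics/top0.png

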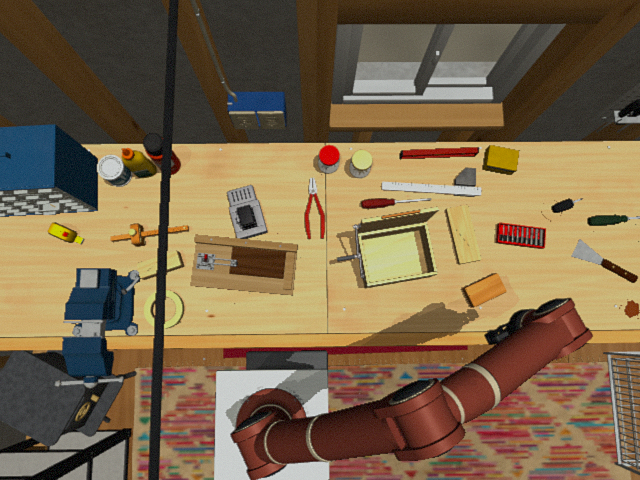

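The top view shows the charger with its pack at about (247,212), the box at (397,250) with the stay bar on its left at (345,258), and the pliers at (315,210). I'll measure the poses from the depth clouds.

```bash
cat > h.py <<'E'
import numpy as np,cv2
from scipy.spatial.transform import Rotation as R
def cloud(r,T=None):
    z=r["range_z"].astype(float); v,u=np.mgrid[:480,:640]
    P=np.stack([(u-r["cx"])/r["fx"]*z,(v-r["cy"])/r["fy"]*z,z],-1)
    if T is None:
        Rm=cv2.Rodrigues(np.array(r["rvec"],float))[0]; P=(P-np.ravel(r["tvec"]))@Rm
    else: P=P@T[:3,:3].T+T[:3,3]
    P[z==0]=np.nan
    return P
def wristT(o,r):
    T=np.eye(4); T[:3,:3]=R.from_euler("xyz",o["tcp_rot"]).as_matrix(); T[:3,3]=o["eef_pos"]
    return T@np.array(r["T_tool_cam"])
def rect(P,lo,hi,z0,z1):
    m=(P[...,2]>z0)&(P[...,2]<z1)&(P[...,0]>lo[0])&(P[...,0]<hi[0])&(P[...,1]>lo[1])&(P[...,1]<hi[1])
    q=P[m]; 
    return len(q),(cv2.minAreaRect((q[:,:2]*1000).astype(np.float32)) if len(q)>4 else None), (q[:,2].mean() if len(q) else 0)
E
python3 - <<'E'
from h import *
r=dict(np.load("top0.npz")); P=cloud(r)
for a in [((.5,0),(.7,.2),.07,.1),((.5,0),(.7,.2),.028,.045),((.35,-.5),(.62,-.24),.08,.1),((.35,-.5),(.62,-.24),.005,.02),((.35,-.5),(.65,-.24),.12,.3),((.3,0),(.52,.25),.02,.3)]:
    print(a,rect(P,*a))
for u,v in [(205,262),(225,262),(265,262),(245,240),(222,235),(270,288)]: print(u,v,np.round(P[v,u],3))
E
python3 - <<'E'
from bench import env
from h import *
# look from above charger then box
import time
for n,p in [("ch",(.56,.05,.36))]:
    for yaw in (0,):
        env.movep(p,[np.pi,0,yaw]); o=env.get_obs(); r=env.read_camera("wrist")
        T=wristT(o,r); np.savez(n+".npz",T=T,**r); cv2.imwrite(f"pics/{n}.png",r["img"][:,:,::-1])
        print(o["eef_pos"],o["t"],np.round(r["T_tool_cam"],3))
        for k in ["charger","pack","button_face"]: print(k,[(np.round(d["location"],3),round(d["conf"],2)) for d in env.spot_in("wrist",k)[:3]])
E
```

```text
((0.5, 0), (0.7, 0.2), 0.07, 0.1) (301, ((584.8170776367188, 74.06015014648438), (58.479610443115234, 47.66345977783203), 15.962616920471191), np.float64(0.08550792771700776))
((0.5, 0), (0.7, 0.2), 0.028, 0.045) (1339, ((593.744384765625, 101.14580535888672), (187.78680419921875, 199.212890625), 0.8791621923446655), np.float64(0.03622309370564873))
((0.35, -0.5), (0.62, -0.24), 0.08, 0.1) (838, ((471.3157958984375, -348.6047668457031), (155.0579833984375, 216.38265991210938), 8.978371620178223), np.float64(0.09012906788915881))
((0.35, -0.5), (0.62, -0.24), 0.005, 0.02) (2558, ((485.0283203125, -369.85430908203125), (258.765625, 268.9854736328125), 89.82135772705078), np.float64(0.009434400240634284))
((0.35, -0.5), (0.65, -0.24), 0.12, 0.3) (895, ((545.2569580078125, -332.9516296386719), (50.93920135498047, 215.61453247070312), 20.88249969482422), np.float64(0.20315894803545256))
((0.3, 0), (0.52, 0.25), 0.02, 0.3) (2544, ((453.5697937011719, 112.30699920654297), (236.24073791503906, 147.45945739746094), 84.53484344482422), np.float64(0.03325544614262401))
205 262 [0.456 0.187 0.054]
225 262 [0.46  0.137 0.013]
265 262 [0.457 0.019 0.03 ]
245 240 [0.52  0.075 0.043]
222 235 [0.543 0.149 0.003]
270 288 [0.382 0.004 0.021]
[0.560153   0.0487357  0.35974798] 3.3417 [[-0.001 -0.957 -0.29   0.074]
 [ 1.    -0.001  0.    -0.   ]
 [-0.    -0.29   0.957 -0.13 ]
 [ 0.     0.     0.     1.   ]]
charger [(array([0.63 , 0.083, 0.036]), 0.92)]
pack [(array([0.587, 0.072, 0.086]), 0.83)]
button_face [(array([ 0.458, -0.28 ,  0.055]), 0.49)]
```

View pics/ch.png

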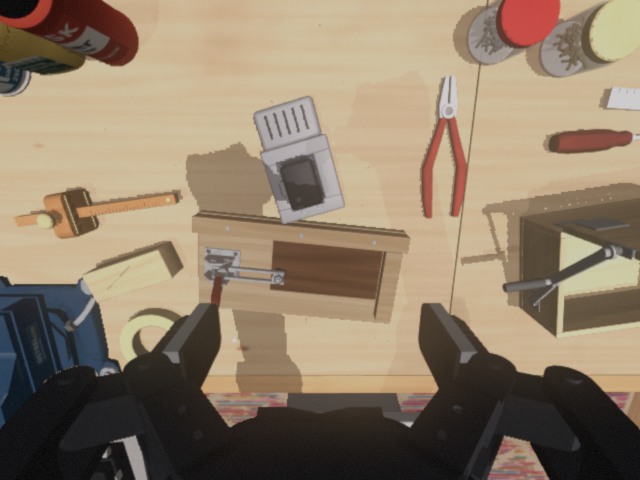

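Run:
```python
from h import *
d=dict(np.load("ch.npz")); P=cloud(d,d["T"])
print(rect(P,(.5,0),(.68,.16),.08,.1)); print(rect(P,(.53,.015),(.72,.14),.026,.039))
```

```text
(1533, ((584.7266235351562, 69.98085021972656), (55.86116409301758, 39.836509704589844), 15.566445350646973), np.float64(0.08445214147764966))
(5566, ((608.095947265625, 76.77989196777344), (149.40953063964844, 90.2026138305664), 15.856562614440918), np.float64(0.03134999254001976))
```

The wrist view shows the charger at (300,165) with the pack upright in it, yaw about 15.7°, and the depth fits agree to 1 mm. Next I'll measure the box.

Run:
```python
from bench import env
from h import *
env.movep((.45,-.30,.36),[np.pi,0,0.2]); o=env.get_obs(); r=env.read_camera("wrist")
T=wristT(o,r); np.savez("bx.npz",T=T,**r); cv2.imwrite("pics/bx.png",r["img"][:,:,::-1])
print(o["eef_pos"],o["t"])
for k in ["box","lid_edge","knee_bar","stay_pivot"]: print(k,[(np.round(d["location"],3),round(d["conf"],2)) for d in env.spot_in("wrist",k)[:3]])
P=cloud(r,T)
for a in [((.35,-.5),(.62,-.25),.08,.096),((.35,-.5),(.62,-.25),.0,.02),((.35,-.5),(.65,-.2),.12,.3),((.40,-.26),(.5,-.2),.08,.12)]: print(a,rect(P,*a))
```

```text
[ 0.4510367  -0.2983903   0.36007703] 4.9167
box [(array([ 0.486, -0.361,  0.038]), 0.87)]
lid_edge [(array([ 0.548, -0.34 ,  0.242]), 0.58)]
knee_bar [(array([ 0.467, -0.238,  0.097]), 0.6)]
stay_pivot [(array([ 0.489, -0.357,  0.04 ]), 0.76)]
((0.35, -0.5), (0.62, -0.25), 0.08, 0.096) (4445, ((468.8759765625, -353.396484375), (150.53224182128906, 208.36416625976562), 9.087128639221191), np.float64(0.08825739793904376))
((0.35, -0.5), (0.62, -0.25), 0.0, 0.02) (14215, ((485.0279541015625, -375.02545166015625), (249.94503784179688, 269.9010925292969), 89.98416137695312), np.float64(0.006785139396890747))
((0.35, -0.5), (0.65, -0.2), 0.12, 0.3) (5852, ((546.8026733398438, -332.94439697265625), (57.19900894165039, 219.0651092529297), 21.64137840270996), np.float64(0.22631760971577825))
((0.4, -0.26), (0.5, -0.2), 0.08, 0.12) (753, ((471.69873046875, -229.9850616455078), (59.89371871948242, 56.52039337158203), 89.92398834228516), np.float64(0.09439297892645872))
```

View pics/bx.png

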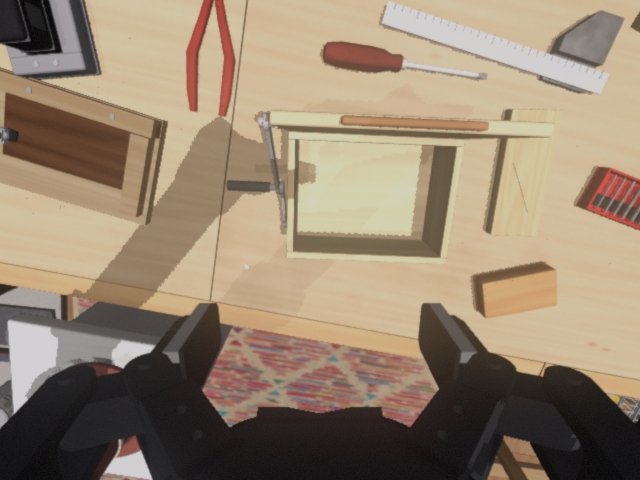

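The view shows the box rim at (285–460, 135–260), the dark knee bar at (228–282, 185) and the lid's edge along row 125. I'll refine the box pose and check the bar.

```bash
cat > ref.py <<'E'
from h import *
d=dict(np.load("bx.npz")); P=cloud(d,d["T"]); Q=P.reshape(-1,3); Q=Q[~np.isnan(Q[:,0])]
for deg in (8,8.5,9,9.5,10,11):
    a=np.radians(deg); c,s=np.cos(a),np.sin(a)
    q=Q@np.array([[c,-s,0],[s,c,0],[0,0,1]]) ; q=q-[.4695*c-.3573*s,.4695*s*-1-.3573*c,0]
    m=(abs(q[:,2]-.088)<.006)
    f=q[m&(abs(q[:,0]+.071)<.02)&(abs(q[:,1])<.09)]
    w=q[m&(abs(q[:,1]+.096)<.02)&(abs(q[:,0])<.06)]; v=q[m&(abs(q[:,1]-.094)<.014)&(q[:,0]<.0)&(q[:,0]>-.06)]
    b=q[(abs(q[:,2]-.095)<.02)&(q[:,1]>.122)&(q[:,1]<.18)&(abs(q[:,0])<.06)]
    pr=lambda x:np.round(1000*np.percentile(x,[3,50,97]),1)
    l=q[(q[:,2]>.225)&(q[:,2]<.26)&(abs(q[:,1])<.09)]
    print(deg,"front",pr(f[:,0]),np.round(np.degrees(np.polyfit(f[:,1],f[:,0],1)[0]),2),"-y",pr(w[:,1]),np.round(np.degrees(np.polyfit(w[:,0],w[:,1],1)[0]),2),"+y",pr(v[:,1]))
    print("  bar",pr(b[:,0]),pr(b[:,1]),pr(b[:,2]),"lid",pr(l[:,0]),pr(l[:,2]))
E
python3 ref.py
```

```text
8 front [-75.1 -69.7 -65.5] -1.12 -y [-99.4 -94.4 -90.8] 1.16 +y [ 91.3  95.7 106.1]
  bar [ 4.2 10.1 15.2] [124.  146.1 168.5] [91.5 95.5 97.4] lid [74.5 79.6 85.5] [234.4 240.2 249.7]
8.5 front [-74.6 -69.6 -66.1] -0.62 -y [-99.2 -94.3 -91.2] 0.65 +y [ 91.7  95.9 105.3]
  bar [ 5.5 11.4 16.4] [123.9 145.9 168.4] [91.5 95.5 97.4] lid [75.  79.6 85.1] [234.4 240.2 249.7]
9 front [-74.3 -69.6 -66.6] -0.12 -y [-99.2 -94.3 -91.4] 0.19 +y [ 92.1  96.1 105.1]
  bar [ 6.7 12.7 17.6] [123.9 145.9 168.3] [91.5 95.5 97.4] lid [75.3 79.7 84.9] [234.8 240.2 249.7]
9.5 front [-74.4 -69.6 -66.5] 0.37 -y [-99.2 -94.3 -91.4] -0.35 +y [ 92.4  96.3 104.2]
  bar [ 8.1 14.  18.9] [123.8 145.8 168.2] [91.5 95.5 97.4] lid [75.2 79.7 84.9] [234.8 240.2 249.7]
10 front [-74.7 -69.6 -65.9] 0.88 -y [-99.4 -94.3 -91.1] -0.84 +y [ 92.8  96.5 102.7]
  bar [ 9.4 15.2 20.2] [123.7 145.7 168.1] [91.5 95.5 97.4] lid [74.9 79.7 85.2] [234.8 240.2 249.7]
11 front [-75.8 -69.6 -64.6] 1.67 -y [-99.9 -94.5 -90.4] -1.78 +y [ 93.1  97.  101.1]
  bar [11.7 17.7 22.8] [123.4 145.4 167.7] [91.5 95.5 97.4] lid [73.9 79.8 86.2] [234.5 240.2 249.7]
```

Run:
```python
from bench import env
from h import *
yaw=np.radians(15.7); c,s=np.cos(yaw),np.sin(yaw)
x,y=.5845-.00075*s, .070+.00075*c
env.movep((x,y,.17),[np.pi,0,yaw]); env.movel((x,y,.052),speed=.12,max_force=15)
o=env.get_obs(); print(o["eef_pos"],o["force"],o["t"])
env.grip(0.03,45); o=env.get_obs(); print(o["grip_width"],o["grip_force"],o["force"])
```

```text
[0.5849671  0.07087551 0.05275297] [ 0.57401728 -0.92468268 -0.11307769] 7.9083
0.03961261642892911 47.992971539497375 [-0.37659036 -1.96916181  6.59758044]
```

Run:
```python
from bench import env
from h import *
o=env.get_obs(); p=np.array(o["eef_pos"])
for dz in (.006,.035):
    print(env.movel(p+[0,0,dz],speed=.05,max_force=20)); o=env.get_obs(); print(o["eef_pos"],o["grip_width"],o["grip_force"],o["force"],o["t"])
r=env.read_camera("wrist"); cv2.imwrite("pics/g.png",r["img"][:,:,::-1])
```

```text
False
[0.58518878 0.06981364 0.05942784] 0.03963545654942847 46.84178978204727 [ 0.3423195   0.3681416  -3.80613295] 8.7
False
[0.58530399 0.069873   0.08865837] 0.039417660917321316 46.86649560928345 [-1.0666103   0.06618107 -4.3219495 ] 9.4333
```

View pics/g.png

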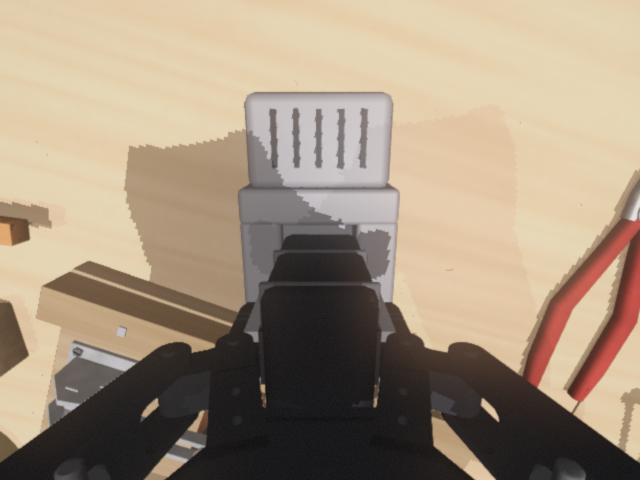

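The pack is off the charger with the button held in. I'll carry it high over the stay, then lower it into the box.

```bash
cat >> h.py <<'E'
BY=np.radians(9.15); BC=np.array([.4704,-.3563,0])
BR=R.from_euler("z",BY).as_matrix()
def B(x,y,z): return BC+BR@np.array([x,y,z])
E
python3 - <<'E'
from bench import env
from h import *
o=env.get_obs(); p=np.array(o["eef_pos"])
env.movel([p[0],p[1],.31],speed=.25)
env.movep(B(-.02,0,.31),[np.pi,0,BY]); o=env.get_obs(); print(o["eef_pos"],o["t"],o["grip_width"],o["force"])
env.movel(B(-.02,0,.075),speed=.2,max_force=15)
print(env.movel(B(-.02,0,.048),speed=.03,max_force=6)); o=env.get_obs(); print(o["eef_pos"],o["t"],o["force"])
r=env.read_camera("wrist"); cv2.imwrite("pics/p.png",r["img"][:,:,::-1])
E
```

```text
[ 0.45213284 -0.35749228  0.31005029] 12.1667 0.0394676751628855 [ 0.74387182  0.13191282 -3.38903439]
True
[ 0.4504427  -0.3594502   0.05357016] 14.1833 [-0.43419292 -1.35566586  4.5555987 ]
```

View pics/p.png

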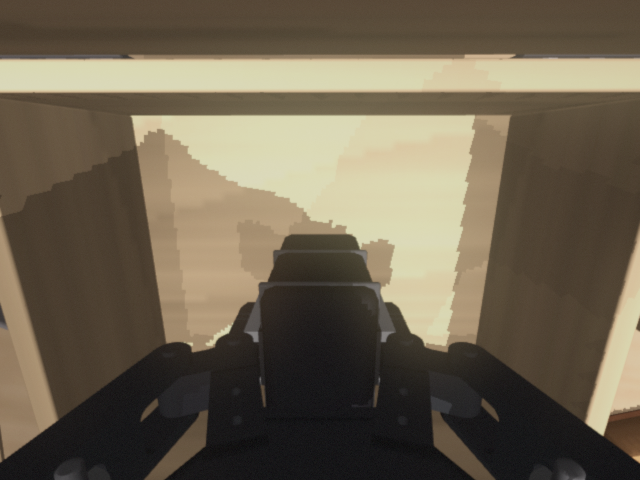

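The pack stands on the box floor near the middle, between the walls, with the fingers clear of the rim. Next: let go and unlock the stay.

Run:
```python
from bench import env
from h import *
env.grip(.085); env.dwell(.2); o=env.get_obs(); print(o["grip_width"],o["grip_force"],o["t"])
env.movel(B(-.02,0,.31),speed=.2)
r=env.read_camera("wrist"); o=env.get_obs(); P=cloud(r,wristT(o,r))
q=(P.reshape(-1,3)-BC)@BR; m=(abs(q[:,2]-.085)<.006)&(abs(q[:,0])<.06)&(abs(q[:,1])<.08)
print("pack", cv2.minAreaRect((q[m][:,:2]*1000).astype(np.float32)))
y=BY-np.pi/2
J=None
for yy in (BY-np.pi/2,BY+np.pi/2):
    j=env.solve_ik(B(.012,.16,.2),[np.pi,0,yy]); print(yy,None if j is None else np.round(j,2))
    if j is not None and (J is None or abs(j[6]-o["qpos"][6])<abs(J[6]-o["qpos"][6])): J,y=j,yy
env.movep(B(.012,.16,.2),[np.pi,0,y]); env.grip(.05,25)
env.movel(B(.012,.16,.084),speed=.15,max_force=15)
r=env.read_camera("wrist"); cv2.imwrite("pics/k.png",r["img"][:,:,::-1])
o=env.get_obs(); print(o["eef_pos"],o["force"],o["t"],y)
```

```text
0.08521505070090858 0.0 14.95
pack ((-21.29596519470215, -3.8839569091796875), (56.51457595825195, 40.46572494506836), 0.7246270775794983)
-1.4110987002374153 [ 0.32  0.43  0.06  1.91 -0.04  0.8  -2.58]
1.7304939533523778 [ 0.81  0.5  -0.65  1.9   0.39  0.87  0.11]
[ 0.45755344 -0.19653114  0.08482741] [ 0.52573181  0.28479967 -0.16363009] 18.8167 1.7304939533523778
```

View pics/k.png

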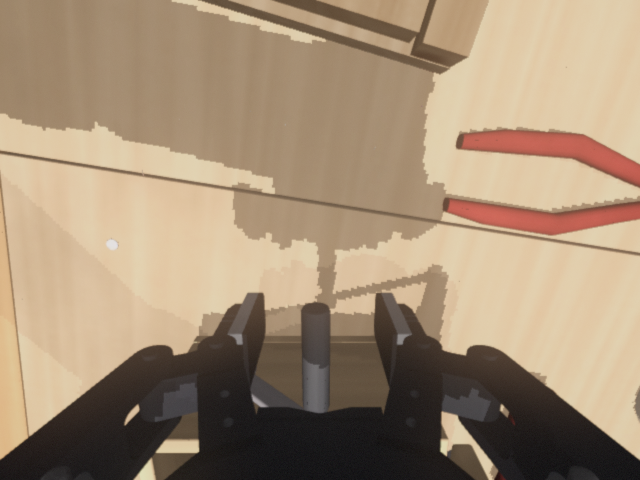

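The pack stands upright at (-21,-4) mm in the box, and the bar at (316,350) is centred between the pads. Now I'll grip it and lift along the arc.

Run:
```python
from bench import env
from h import *
env.grip(.005,25); o=env.get_obs(); print(o["grip_width"],o["force"])
a0=np.arctan2(.047,.052)
for da in np.arange(.1,.61,.1):
    a=a0+da
    s=env.movel(B(-.04+.07*np.cos(a),.16,.045+.07*np.sin(a)-.008),speed=.06,max_force=25)
    o=env.get_obs(); print(round(da,1),s,np.round(o["force"],1),o["grip_width"])
    if s: break
env.dwell(.1); env.grip(.05); env.dwell(.1)
p=np.array(env.get_obs()["eef_pos"]); env.movel([p[0],p[1],.31],speed=.25)
r=env.read_camera("wrist"); r2=env.read_camera("top"); o=env.get_obs(); print(o["t"])
cv2.imwrite("pics/u.png",np.hstack([cv2.resize(r["img"],(400,300)),cv2.resize(r2["img"][180:330,280:480],(400,300))])[:,:,::-1])
for P in (cloud(r,wristT(o,r)),cloud(r2)):
    q=(P.reshape(-1,3)-BC)@BR; l=q[(q[:,2]>.13)&(q[:,2]<.26)&(abs(q[:,1])<.09)&(abs(q[:,0])<.11)]
    if len(l): i=l[:,2]>l[:,2].max()-.015; print(len(l),np.round(l[i].mean(0),3),np.round(np.percentile(l[i][:,0],[3,97]),3))
```

```text
0.010996558043897264 [-2.56367973 -0.28755435  4.37652462]
0.1 False [ 0.6 -0.6 -1. ] 0.010963713724260554
0.2 False [ 2.  -0.6 -0.7] 0.010524295992884881
0.3 False [ 1.3 -0.8  2.3] 0.010979010075016966
0.4 False [ 2.6 -0.7  4.1] 0.01094194415509531
0.5 False [ 2.7 -1.7  6.9] 0.010664731450253517
0.6 False [ 1.4 -0.3  7.1] 0.011064388425147837
22.5667
53 [0.061 0.088 0.17 ] [0.06  0.061]
220 [ 0.054 -0.011  0.246] [0.05  0.059]
```

View pics/u.png

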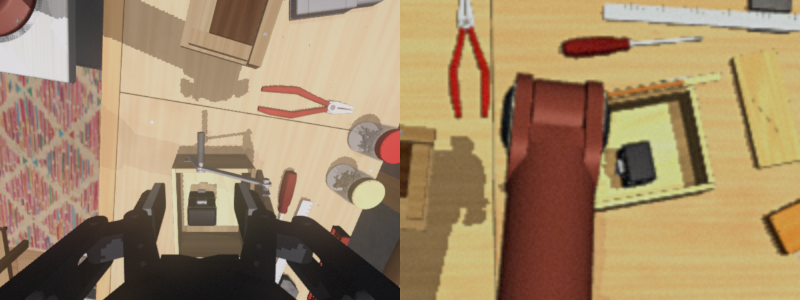

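The lid leans forward by about 0.18 rad with the knee lifted, and the pack is standing. Next I'll push the lid shut from behind along its arc.

Run:
```python
from bench import env
from h import *
o=env.get_obs()
env.movep(B(.14,0,.32),[np.pi,0,BY]); env.grip(0.0)
def tcp(th,s=.135,pen=0):
    c,n=np.cos(th),np.sin(th); k=.010-pen
    return B(.075-s*n+k*c+.011,0,.091+s*c+k*n+env.tcp_to_tips)
env.movel(B(.14,0,tcp(0)[2]),speed=.2,max_force=15); print(env.get_obs()["t"])
for th in list(np.arange(0,1.5,.15))+[1.5,1.571]:
    s=env.movel(tcp(th),speed=.1,max_force=20); o=env.get_obs(); print(round(th,2),s,np.round(o["force"],1))
    if s: break
p=np.array(env.get_obs()["eef_pos"])
print(env.movel(p-[0,0,.012],speed=.03,max_force=12)); o=env.get_obs(); print(o["eef_pos"],o["force"],o["t"])
```

```text
24.8833
0.0 False [-0.  -0.3  1.1]
0.15 False [ 0.5 -0.8 -0.1]
0.3 False [ 1.2  0.7 -0.1]
0.45 False [ 0.2  0.6 -0.4]
0.6 False [ 0.4 -0.3  0.4]
0.75 False [0.3 0.4 0.1]
0.9 False [-0.  -0.4  0.7]
1.05 False [-0.  -0.2 -0.3]
1.2 False [-0.9 -0.1  0.8]
1.35 False [ 1.  -0.8 -0.8]
1.5 False [-0.1 -0.1 -0.3]
1.57 False [-0.6 -0.3 -0.2]
True
[ 0.42213663 -0.36405301  0.11213348] [-0.63809259  0.24547876  5.02396165] 29.4333
```

Run:
```python
from bench import env
from h import *
p=np.array(env.get_obs()["eef_pos"]); env.movel([p[0],p[1],.31],speed=.2)
o=env.get_obs(); r=env.read_camera("wrist"); cv2.imwrite("pics/e.png",r["img"][:,:,::-1])
P=cloud(r,wristT(o,r)); q=(P.reshape(-1,3)-BC)@BR
for x in (-.07,-.05,0,.05):
    m=(abs(q[:,0]-x)<.006)&(abs(q[:,1])<.08); print(x,np.round(np.percentile(q[m][:,2],[10,50,90]),4) if m.any() else None)
print(o["t"])
```

```text
-0.07 [0.099  0.0999 0.1009]
-0.05 [0.1    0.3659 0.3788]
0 [0.099  0.1    0.1009]
0.05 [0.0992 0.1005 0.1024]
30.575
```

View pics/e.png

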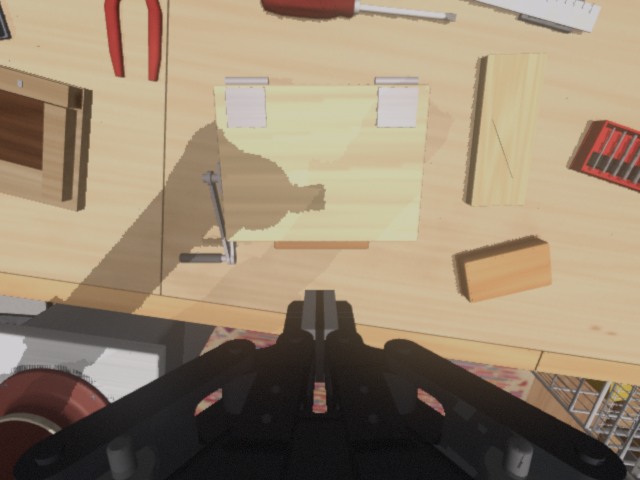

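The lid lies flat on the rim: its top is at 100 mm from front to back, and the stay is folded at (210–235, 180–260). The robot is clear, so I'll hand in.

```bash
python3 -c "
from bench import env
print(env.close_job())"
```

```text
the job is handed in; nothing more can be done
None
```

The pack was pulled off the charger and stands upright in the box, the stay was unlocked, and the lid is fully shut; I handed the job in at about 31 s of robot time, and no verdict was shown.

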